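# Nip a pinwheel hub in the gluing vice with the inner knob

## Robot

A 6-joint arm with a two-finger parallel gripper is mounted at the origin on the work surface. World frame = base frame: x ahead of the robot, y to its left, z up, the work surface at z = 0. Lengths are in m, angles in degrees, forces in N, time in s.
With the tool pointing down it reaches from about 0.35 to 0.875 m from the base axis. Payload 4.2 kg.
Tool frame: the origin (TCP) lies at the very end of the fingers, on their centre line; the grasp point (between the pads) lies 19 mm behind it; z points along the fingers, x is the direction in which the jaws open and shut, and the axes are right-handed (so a half turn about z gives the same grasp; the last joint's range is limited). The gripper opens to 87 mm and grips with 3 to 60 N. Pads are 19 mm wide; open, the fingers measure 117 mm over their backs; the gripper's body (75 mm by 190 mm) begins 51 mm behind the grasp point.
Start: joints at [-52.907, 22.042, 0.453, 0, -68.411, -14.817], TCP at [0.237, -0.578, 0.223] pointing down, gripper open.
Joint ranges: [-179.83, 179.83], [-69.29, 118.12], [-61.27, 80.66], [-181.25, 117.63], [-171.15, -9.14], [-177.46, 177.46]. Speed limits (degrees/s): [159.86, 159.86, 180, 180, 180, 180].

## Interface

Orientations are given as a 3x3 rotation matrix whose columns are the frame's x, y, z axes.
In Python, from station import sense, capture, finish_job gives the robot as it stands.
- The arm moves only by the shell command python3 -m crank 'ROWS' [OPENING]. ROWS is JSON, a list of rows, each a list of 4 numbers: the shift along the tool's x, y, z in m, then the turn about the tool's z in rad. A call has 1 to 5 rows; each row shifts and turns the commanded pose from where the row before left it, along the tool's axes as they then stand; what a row does not reach is not made up. A row lasts 1/12 s, in which the tool goes at most 41.7 mm and 7.16 degrees, less where a joint would pass 70% of its speed; a pose out of reach is approached as far as the arm can. A call with a gripper value outside its range is refused whole. OPENING is the finger opening in m, from 0 to 0.087, set as the call begins (- or left out, the last holds). The fingers move at their own pace and stop on an object; the grip force is fixed at half the most. Time passes only in rows, so rows that do not move let the fingers close. It gives the time, the measured TCP pose, the force and the opening at its end, in the units of the state.
- sense(): the state, without advancing time (a new reading comes with each control period).
- capture(name): name is "scene" or "top"; returns a dict with "pixels" (400x640x3 uint8, red, green, blue), "depth" (400x640 float32, m along the optical axis (not along the pixel's ray), 0 where there is no reading), "fx", "fy", "cx", "cy" (pixels), "k1" (the pictures are not rectified: a ray, as slopes to the right and down, at radius r is drawn at 1 + k1 r^2 times it, then the intrinsics apply), "world_from_camera" (4x4, takes a point from camera to world coordinates). Camera axes: x right, y down, z forward; pixel columns grow to the right and rows downward; lengths in m; the calibration is good to about 2 mm. A picture is of the moment at which its call begins.
- finish_job(): hands the job in, once; it reports no verdict.
The state is a dict: "time_s": time; "joints": joint angles; "joint_velocities": joint speeds; "effort": joint torques, N m; "tcp_pos": TCP position; "ee_rot": TCP orientation; "wrist_force": force on the tool from outside, world axes, zero at the start; "moment": the same for the moment, N m; "gripper_width": opening from 0.0 (shut) to 1.0 (fully open).
Only numpy, scipy, OpenCV 4.12 (cv2) and the standard library are available. Lean on these libraries where they do the work, as an engineer would, in place of code of your own. Each camera call takes 0.05 s, during which the arm holds its last target.

## Task

Stand the pink-topped wooden pinwheel hub on the bed of the small vice, between its jaws, then close the vice by turning only the small orange inner knob clockwise until the hub is held snugly against the sprung fence, with a gentle nip of about 12 N and never more than 20 N. The big black outer ring under the knob must stay at its setting, the other things on the table must be left where they are, and let go of everything at the end.

Things in the scene. Friction and masses are not known exactly. Their poses are not given: they have to be found in the camera images.
- vice: small bench vice fixed to the table. Origin: centre of the underside of its grey bed, 230 mm along x, 80 mm along y, 10 mm thick. x is the jaw's closing direction, within 0.35 rad of world +y, z up. Blue gear housing (60 x 70 mm, top at z = 40 mm) at its -x end, with the dial pair on top, axis vertical at x = -83 mm, y = 0.
- gap (a point): point on the top of the bed, at x = -15 mm, y = 0, z = 10 mm of the vice, axes as the vice's: a hub centred over it clears jaw and fence by 3 mm or more. The fence on the +x side has a black sprung pad (30 mm wide, 26 mm high, 3 N/mm, 11 mm travel). The fence stands elsewhere each time and is not measured: pad face 15 to 29 mm beyond this point, so the open gap is 30 to 44 mm.
- jaw: steel sliding jaw, 14 mm thick, 30 mm wide along y, 26 mm high (z 10 to 36 mm of the vice). Its origin is at the foot of the middle of its clamping face; axes as the vice's. It starts at x = -30 mm in the vice frame and moves 8 mm along the vice's +x for each rad of the inner knob.
- knob (a joint): angle (rad) of the inner knob: 0 at the start (vice open), grows clockwise from above, end stop 3.6; 8 mm of jaw travel per rad. Its drag of 0.15 N m resists turning either way and holds it where left (up to 18 N of nip). The nip adds 0.008 N m per newton, always towards opening. At a standstill the drag shows with either sign, so compare moments taken alike: 12 N of nip shifts them by 0.1 N m.
- knob_top (a point): centre of the top face of the inner knob: orange, round, fluted, 24 mm diameter, standing 20 mm above the outer ring (top 72 mm above the table); white pointer line on top. It does not move but turns with the knob; its x axis points away from the pointer line.
- ring_mark (a point): yellow mark on top of the outer ring, 20 mm from the dial axis. The ring is black, ribbed, 52 mm diameter, 12 mm high (top 52 mm above the table), coaxial with and directly below the inner knob, and turns very easily (0.015 N m), so fingers that touch it drag it. Its setting differs each time and must be kept (mark moved less than 3 mm).
- hub_pink: the hub to clamp: wooden block, pink top with two dark spots, 50 mm along its x, 24 mm along its y, 40 mm high, 35 to 70 g. Origin: centre of the underside. In the vice its long x axis lies along the vice's y: jaw and pad touch its 50 mm sides, and its ends stick out 10 mm beyond the jaws, leaving room for fingers at the ends.
- hub_green: same block with a lime green top; leave alone.
- hub_blue: same block with a blue top; leave alone.
- basket: pink slatted basket, 160 x 220 x 90 mm, origin under its centre; leave alone.
- bottle_a: green glass bottle, 62 mm diameter, 220 mm high, origin under its centre; leave alone.
- glue: white glue jar with yellow cap, 56 mm diameter, 90 mm high, origin under its centre; leave alone.
- stick_cup: mint cup full of wooden sticks, 76 mm diameter, 200 mm high with the sticks, origin under its centre; leave alone.
- pinwheel: finished pinwheel lying flat, stick 170 mm long, red and green discs 68 mm across at its +x end, origin at the middle of the stick's underside; leave alone.
- brush: hand brush lying on the table; leave alone.
There are look-alikes about, which are no part of the job. Leave any grey, turquoise or white look-alike of the hub_pink alone.

How it is judged (in metres and radians):
On the way, in this order (a step that is already met when the one before it is completed fails the run):
1. the pink hub stands on the vice bed between the jaw and the fence, let go, not yet nipped (z of hub_pink in the frame of vice between 0.0075 and 0.0125 m and x of hub_pink in the frame of vice between -0.022 and 0.004 m and y of hub_pink in the frame of vice between -0.012 and 0.012 m and angle between hub_pink's own z axis and vertical below 0.08 rad and contact force between the fingers and hub_pink below 0.2 N and contact force between jaw and hub_pink below 1 N), for 0.2 s.
2. the jaw, closed by the knob, nips the hub with more than 6 N (contact force between jaw and hub_pink above 6 N and value of joint knob above 0.5 rad), for 0.3 s.
At the end, for the whole second after the job is handed in: The pink hub stands upright on the vice bed (within 3.5 mm of it, tilt and misalignment with the jaws under 0.08 rad, within 12 mm of the middle of the jaws), nipped by the jaw with 6 to 20 N, at rest and let go; the outer ring's mark is within 3 mm of where it was (contact force between jaw and hub_pink between 6 and 20 N and z of hub_pink in the frame of vice between 0.0075 and 0.0135 m and y of hub_pink in the frame of vice between -0.012 and 0.012 m and angle between hub_pink's own z axis and vertical below 0.08 rad and angle between the x axis of hub_pink and the y axis of vice, either way round below 0.08 rad and distance of ring_mark from where it was at the start of the episode below 0.003 m and linear speed of hub_pink below 0.01 m/s); the robot touches nothing.
It fails at once if the jaw squeezes the hub with more than 20 N (contact force between jaw and hub_pink above 20 N).
It fails at once if the outer ring is dragged (its mark moved more than 3 mm) (distance of ring_mark from where it was at the start of the episode above 0.003 m).
It fails at once if another hub or another thing on the table is moved more than 20 mm (distance of any of hub_green, hub_blue, basket, bottle_a, glue, stick_cup, pinwheel, brush from where it was at the start of the episode above 0.02 m).
It also fails if it takes over 72 s, if anything falls off the work surface, if the arm or the gripper's body presses on something with over 40 N, if the wrist force passes 120 N, or if a joint passes its speed limit or range.

## Working session

There is one attempt and no reset: what is moved stays moved. The work goes in short steps, Python scripts to look and compute and a shell command to move; the robot and the scene stay as the last step left them, time stands still between calls to the robot, and variables do not carry over. Pictures are saved under pics/ and viewed, and the job is handed in when it is done.

```bash
ls; mkdir -p pics
python3 - <<'E'
from station import sense,capture
import cv2,numpy as np
s=sense();print(s)
for n in("scene","top"):
    c=capture(n);cv2.imwrite(f"pics/{n}0.png",c["pixels"][:,:,::-1]);np.savez(f"{n}0.npz",**c)
    print(n,c["fx"],c["fy"],c["cx"],c["cy"],c["k1"],c["world_from_camera"])
E
```

```text
pics
{'time_s': 0.0, 'joints': array([-5.29080548e+01,  2.20919410e+01,  3.78427069e-01, -3.09177103e-02,
       -6.84095724e+01, -1.48167239e+01]), 'joint_velocities': array([-0.01910557,  0.02453755, -0.00922696, -0.0106675 , -0.15261673,
        0.04990625]), 'effort': array([ 6.36180393e-04, -3.90662313e+01,  1.87400991e+01,  4.21970174e+00,
        1.09640864e-02, -1.89041220e-04]), 'tcp_pos': array([ 0.23670591, -0.57778395,  0.22143293]), 'ee_rot': array([[-3.78870762e-01,  9.25449158e-01, -8.95341299e-04],
       [ 9.25446964e-01,  3.78871814e-01,  2.01616545e-03],
       [ 2.20507820e-03, -6.47247465e-05, -9.99997567e-01]]), 'wrist_force': array([0.39065689, 0.34718556, 0.48519268]), 'moment': array([ 0.04574344, -0.01989256, -0.06449411]), 'gripper_width': 1.0022453291997357}
scene 376.9380199581651 376.9380199581651 319.9621685093789 201.44424531456787 -0.04901614787964146 [[ 0.20674219  0.79451232 -0.57097096  1.18913815]
 [ 0.97838967 -0.16587878  0.12344181 -0.09348542]
 [ 0.00336407 -0.58415272 -0.81163679  0.91446827]
 [ 0.          0.          0.          1.        ]]
top 390.910188810754 390.910188810754 315.6784579179603 196.929620952388 -0.09474858775832459 [[ 2.68410608e-04 -9.90613868e-01  1.36689765e-01  4.24432464e-01]
 [-9.99986442e-01 -9.76715796e-04 -5.11480316e-03  2.43642046e-02]
 [ 5.20030200e-03 -1.36686539e-01 -9.90600700e-01  1.09453469e+00]
 [ 0.00000000e+00  0.00000000e+00  0.00000000e+00  1.00000000e+00]]
```

View pics/scene0.png

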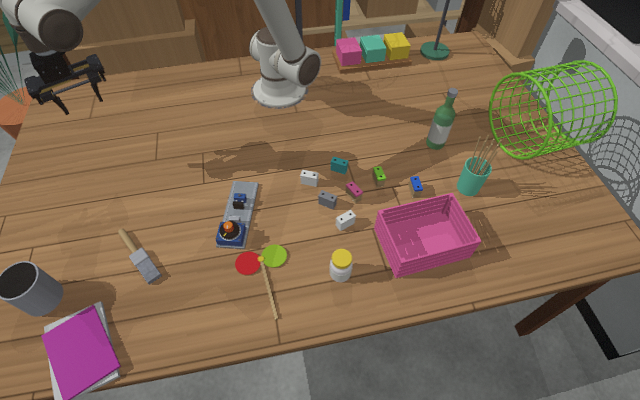

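View pics/top0.png

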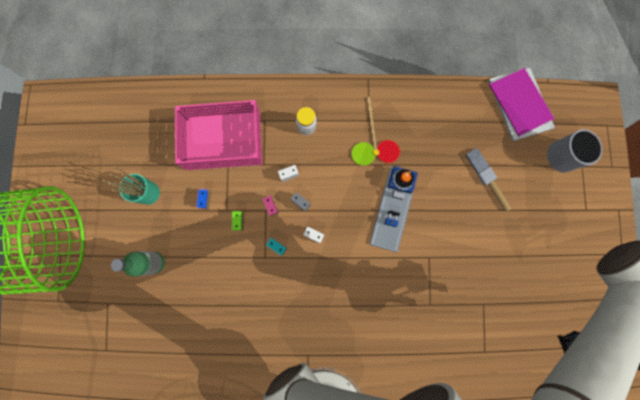

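The scene view shows the vice at about (238,215), with its dial at (231,230). The pink hub is at (354,189). The top view shows the dial at (404,178) and the pink hub at (270,205). The bed seems to run towards world −x from the dial, not +y as stated, so I'll measure it. First I'll zoom in.

```bash
cat > h.py <<'E'
import numpy as np,cv2
from station import sense,capture
def grab(n,tag):
    c=capture(n);cv2.imwrite(f"pics/{n}{tag}.png",c["pixels"][:,:,::-1]);np.savez(f"{n}{tag}.npz",**c);return c
def load(f): return dict(np.load(f+".npz"))
def ray(c,u,v):
    K=np.array([[c["fx"],0,c["cx"]],[0,c["fy"],c["cy"]],[0,0,1]],float)
    x,y=(u-c["cx"])/c["fx"],(v-c["cy"])/c["fy"]
    a,b=x,y
    for _ in range(20):
        f=1+c["k1"]*(a*a+b*b);a,b=x/f,y/f
    T=c["world_from_camera"];return T[:3,3],T[:3,:3]@np.array([a,b,1.])
def onz(c,u,v,z):
    o,d=ray(c,u,v);return o+d*(z-o[2])/d[2]
def proj(c,p):
    T=c["world_from_camera"];q=T[:3,:3].T@(np.asarray(p)-T[:3,3]);a,b=q[0]/q[2],q[1]/q[2];f=1+c["k1"]*(a*a+b*b)
    return np.array([c["fx"]*a*f+c["cx"],c["fy"]*b*f+c["cy"]])
def tri(c1,p1,c2,p2):
    o1,d1=ray(c1,*p1);o2,d2=ray(c2,*p2)
    s=np.linalg.lstsq(np.c_[d1,-d2],o2-o1,rcond=None)[0]
    a,b=o1+d1*s[0],o2+d2*s[1];return (a+b)/2,np.linalg.norm(a-b)
def crop(c,x0,y0,x1,y1,k,name):
    im=c["pixels"][y0:y1,x0:x1,::-1];cv2.imwrite("pics/"+name,cv2.resize(im,None,fx=k,fy=k,interpolation=cv2.INTER_CUBIC))
E
python3 - <<'E'
from h import *
t=load("top0");s=load("scene0")
crop(t,360,155,430,260,5,"tv.png");crop(s,205,170,275,260,6,"sv.png")
crop(t,190,155,330,265,5,"th.png");crop(s,290,145,430,240,5,"sh.png")
E
```

```text
(no output)
```

View pics/tv.png

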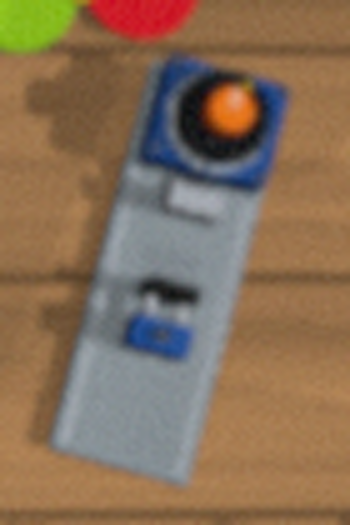

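View pics/sv.png

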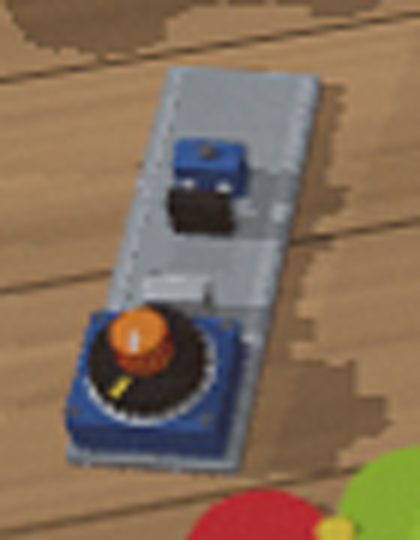

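View pics/th.png

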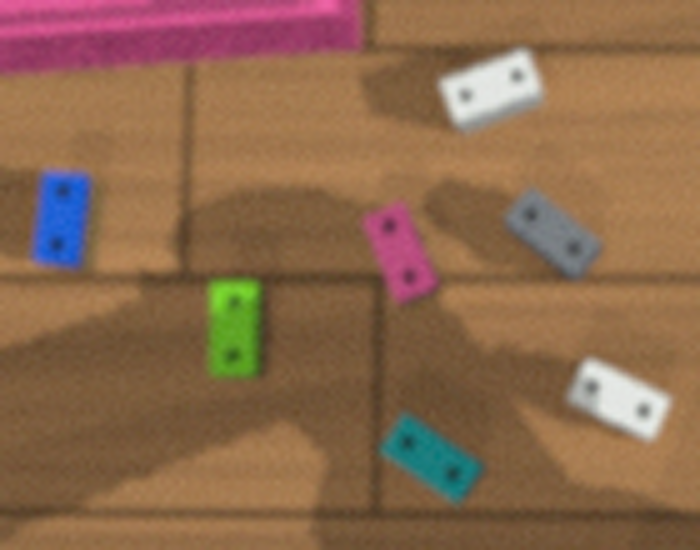

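View pics/sh.png

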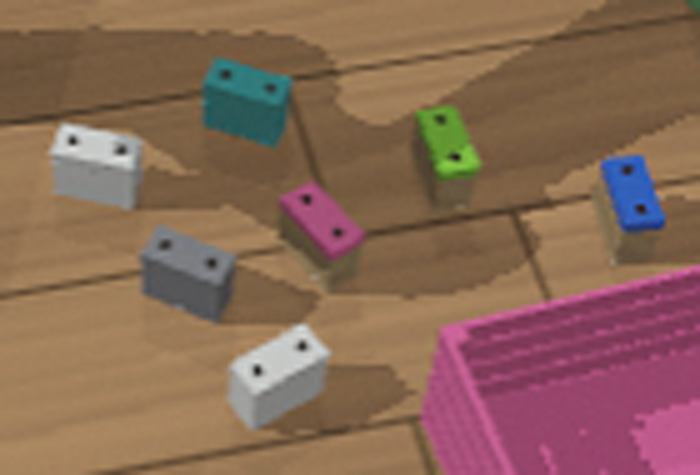

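The pink hub's top is at about top-view (270,205) and scene (354,189). It has free ends and a grey look-alike roughly 40 mm away. Next I'll measure with masks.

Run:
```python
from h import *
t=load("top0");s=load("scene0")
def mask(c,lo,hi,box):
    h=cv2.cvtColor(c["pixels"],cv2.COLOR_RGB2HSV);m=cv2.inRange(h,np.array(lo),np.array(hi));b=np.zeros_like(m);x0,y0,x1,y1=box;b[y0:y1,x0:x1]=m[y0:y1,x0:x1];return b
def big(m):
    cs,_=cv2.findContours(m,cv2.RETR_EXTERNAL,cv2.CHAIN_APPROX_NONE);return max(cs,key=cv2.contourArea)
for c,n,box in((t,"top",(258,190,282,222)),(s,"scene",(340,175,368,200))):
    m=mask(c,(150,90,60),(179,255,255),box);k=big(m);r=cv2.minAreaRect(k);mm=cv2.moments(k)
    cen=(mm["m10"]/mm["m00"],mm["m01"]/mm["m00"])
    p=onz(c,*cen,.04);print(n,"hub",cen,p, )
    q=np.array([onz(c,*a,.04)[:2] for a in k[:,0]],np.float32)
    r=cv2.minAreaRect(q*1000);print(r)
    b=cv2.boxPoints(r); e=[b[1]-b[0],b[2]-b[1]];e=max(e,key=np.linalg.norm);print("long dir deg",np.degrees(np.arctan2(e[1],e[0])))
for c,n,box in((t,"top",(395,165,415,190)),(s,"scene",(215,215,245,245))):
    m=mask(c,(3,150,120),(18,255,255),box);k=big(m);print(n,"knob",cv2.minEnclosingCircle(k),[onz(c,*cv2.minEnclosingCircle(k)[0],z) for z in(.072,.062)])
    m=mask(c,(105,120,40),(125,255,255),(385,160,420,195) if n=="top" else (210,215,250,250));k=big(m)
    q=np.array([onz(c,*a,.04)[:2] for a in k[:,0]],np.float32)*1000
    print("housing",cv2.minAreaRect(q))
# bed corners by hand
for nm,c,k,x0,y0,pts in(("top",t,5,360,155,[(50,447),(188,484)]),("scene",s,6,205,170,[(168,66),(320,74),(240,470),(70,462)])):
    for a in pts: print(nm,a,onz(c,x0+a[0]/k-.4,y0+a[1]/k-.4,.01))
D=lambda c,u,v:onz
for nm,c,p in(("top",t,(404,177)),("scene",s,(230,227))):
    u,v=p;d=c["depth"][v,u];o,r=ray(c,u,v);print("depth pt",o+r*d)
```

```text
top hub (269.67705088265836, 205.34475597092415) [0.54673894 0.14390889 0.04      ]
((546.742919921875, 144.5622100830078), (53.02316665649414, 27.21379852294922), 24.540321350097656)
long dir deg 24.540333
scene hub (354.06451612903226, 188.7016129032258) [0.54936324 0.14691177 0.04      ]
((548.9286499023438, 146.9500732421875), (53.619239807128906, 28.529186248779297), 21.198179244995117)
long dir deg 21.198189
top knob ((405.9285583496094, 176.5), 4.95397424697876) [array([ 0.62098598, -0.22255043,  0.072     ]), array([ 0.62290819, -0.22496516,  0.062     ])]
housing ((623.771484375, -196.2287139892578), (23.6733455657959, 58.00984191894531), 82.59896850585938)
scene knob ((227.8333282470703, 226.1666717529297), 5.296855449676514) [array([ 0.62539126, -0.21958588,  0.072     ]), array([ 0.61869965, -0.22108268,  0.062     ])]
housing ((627.1798706054688, -220.83914184570312), (69.19230651855469, 67.84083557128906), 74.56067657470703)
top (50, 447) [ 0.44281957 -0.13039839  0.01      ]
top (188, 484) [ 0.42214627 -0.20686802  0.01      ]
scene (168, 66) [ 0.42027135 -0.20335777  0.01      ]
scene (320, 74) [ 0.4416195  -0.12726105  0.01      ]
scene (240, 470) [ 0.6634013  -0.18880191  0.01      ]
scene (70, 462) [ 0.64360959 -0.26444717  0.01      ]
depth pt [ 0.62008971 -0.21788241  0.06946412]
depth pt [ 0.62857015 -0.21427943  0.07112436]
```

The vice bed is 229 × 79 mm in the image, which matches the given size. Its +x points along (−0.966, 0.26), about 15° from world −x, so the statement's "within 0.35 rad of +y" doesn't fit. I'll go by the image. Next is the fence pad's position and the space around the hub.

Run:
```python
from h import *
t=load("top0");s=load("scene0")
C=np.array([.5428,-.1968,0]);a=np.radians(165.0);X=np.array([np.cos(a),np.sin(a),0]);Y=np.array([-X[1],X[0],0])
for n,c in(("top",t),("scene",s)):
    im=cv2.cvtColor(c["pixels"],cv2.COLOR_RGB2GRAY).astype(np.float32)
    for y in(-.008,0,.008):
        row=[]
        for xm in range(-52,34,2):
            p=proj(c,C+X*xm/1000+Y*y+[0,0,.036]);row.append(int(cv2.getRectSubPix(im,(1,1),(float(p[0]),float(p[1])))[0,0]))
        print(n,y,list(zip(range(-52,34,2),row)))
# silhouettes etc
B=[("grey",t,(300,202)),("teal",t,(277,247)),("basketcorner",t,(261,165)),("white1",t,(288,172)),("white2",t,(313,235))]
for nm,c,p in B: print(nm,onz(c,*p,.04 if nm[0]!="b" else .09))
# dial disc (scene): yellow mark
for n,c,b in(("top",t,(395,160,420,190)),("scene",s,(215,225,245,245))):
    h=cv2.cvtColor(c["pixels"],cv2.COLOR_RGB2HSV);m=cv2.inRange(h,np.array((22,110,100)),np.array((35,255,255)));z=np.argwhere(m[b[1]:b[3],b[0]:b[2]])
    if len(z): u=z.mean(0)+[b[1],b[0]];print(n,"mark",u,onz(c,u[1],u[0],.052))
```

```text
top -0.008 [(-52, 45), (-50, 54), (-48, 75), (-46, 101), (-44, 129), (-42, 147), (-40, 158), (-38, 159), (-36, 158), (-34, 154), (-32, 146), (-30, 123), (-28, 110), (-26, 106), (-24, 119), (-22, 132), (-20, 139), (-18, 143), (-16, 140), (-14, 140), (-12, 141), (-10, 140), (-8, 139), (-6, 138), (-4, 137), (-2, 135), (0, 135), (2, 134), (4, 132), (6, 126), (8, 114), (10, 94), (12, 68), (14, 44), (16, 35), (18, 58), (20, 91), (22, 124), (24, 141), (26, 144), (28, 139), (30, 128), (32, 111)]
top 0 [(-52, 73), (-50, 61), (-48, 67), (-46, 92), (-44, 124), (-42, 148), (-40, 162), (-38, 168), (-36, 167), (-34, 163), (-32, 153), (-30, 132), (-28, 114), (-26, 106), (-24, 120), (-22, 133), (-20, 140), (-18, 141), (-16, 142), (-14, 143), (-12, 142), (-10, 141), (-8, 140), (-6, 135), (-4, 134), (-2, 133), (0, 132), (2, 135), (4, 134), (6, 128), (8, 115), (10, 93), (12, 68), (14, 43), (16, 33), (18, 32), (20, 38), (22, 64), (24, 91), (26, 114), (28, 126), (30, 121), (32, 109)]
top 0.008 [(-52, 82), (-50, 72), (-48, 79), (-46, 106), (-44, 130), (-42, 151), (-40, 162), (-38, 168), (-36, 169), (-34, 
[... 1442 characters left out ...]
 (-34, 157), (-32, 158), (-30, 161), (-28, 147), (-26, 139), (-24, 136), (-22, 136), (-20, 138), (-18, 138), (-16, 137), (-14, 137), (-12, 137), (-10, 136), (-8, 137), (-6, 136), (-4, 112), (-2, 80), (0, 56), (2, 45), (4, 40), (6, 34), (8, 34), (10, 34), (12, 36), (14, 42), (16, 43), (18, 42), (20, 54), (22, 70), (24, 101), (26, 114), (28, 77), (30, 55), (32, 49)]
grey [0.55598907 0.06153419 0.04      ]
teal [0.43432412 0.12258685 0.04      ]
basketcorner [0.64762141 0.16291761 0.09      ]
white1 [0.63904435 0.09502062 0.04      ]
white2 [0.46657939 0.02609517 0.04      ]
top mark [171. 409.] [ 0.64017772 -0.23640855  0.052     ]
scene mark [234.  224.5] [ 0.63490821 -0.23297811  0.052     ]
```

The jaw face appears at vice x ≈ −29.5 mm, which agrees with −30. The fence pad face is at about +10.5 mm, giving a gap of about 40 mm, inside the stated range. I'll place the hub at vice x ≈ −10 mm, which is world (0.5525, −0.1994). The tool x yaw will be 203° for the pick and 255° for the vice. That keeps the last joint in range for turning the knob about 150° clockwise.

```bash
cat > go.py <<'E'
import sys;from h import *
# go.py x y z yawdeg : shift in tool axes (as now) and turn about tool z
s=sense();R=s["ee_rot"];p=s["tcp_pos"]
yaw=np.degrees(np.arctan2(R[1,0],R[0,0]))%360
a=sys.argv[1:]
t=[p[i] if a[i]=="-" else float(a[i]) for i in range(3)]
d=R.T@(np.array(t)-p)
print("t",round(s["time_s"],2),"p",p.round(4),"yaw",round(yaw,2),"z",R[:,2].round(4),"j6",round(s["joints"][5],1),"w",round(s["gripper_width"]*87,1))
print("shift",d.round(4),"turn rad",round(-np.radians((float(a[3])-yaw+180)%360-180),3))
print("F",s["wrist_force"].round(2),"M",s["moment"].round(3))
E
R='[0,0,0,-0.113]'
python3 -m crank '[[0,0,0,-0.113],[0,0,0,-0.113],[0,0,0,-0.113],[0,0,0,-0.113],[0,0,0,-0.113]]' 0.068
python3 -m crank '[[0,0,0,-0.113],[0,0,0,-0.113],[0,0,0,-0.113],[0,0,0,-0.113],[0,0,0,-0.113]]'
python3 -m crank '[[0,0,0,-0.113],[0,0,0,-0.113],[0,0,0,-0.113],[0,0,0,-0.113],[0,0,0,0]]'
python3 go.py .548 .1457 .2 203
```

```text
time_s: 0.52
tcp_pos: [0.2368, -0.578, 0.2219]
ee_rot: [[-0.819, 0.574, -0.001], [0.574, 0.819, 0.001], [0.001, 0.001, -1.0]]
wrist_force: [-0.3, 0.9, -0.0]
gripper_width: 0.797
time_s: 0.93
tcp_pos: [0.2368, -0.578, 0.2219]
ee_rot: [[-0.999, 0.047, -0.001], [0.047, 0.999, 0.001], [0.001, 0.001, -1.0]]
wrist_force: [1.3, -0.8, -0.3]
gripper_width: 0.779
time_s: 1.35
tcp_pos: [0.2368, -0.578, 0.2219]
ee_rot: [[-0.92, -0.391, -0.001], [-0.391, 0.92, 0.001], [0.0, 0.001, -1.0]]
wrist_force: [0.6, 0.1, -0.5]
gripper_width: 0.786
t 1.35 p [ 0.2368 -0.578   0.2219] yaw 203.02 z [-5.0e-04  1.1e-03 -1.0e+00] j6 75.9 w 68.4
shift [-0.5694  0.5444  0.0226] turn rad 0.0
F [ 0.6   0.06 -0.5 ] M [-0.007  0.097 -0.009]
```

```bash
python3 -m crank '[[-0.0285,0.0272,0,0],[-0.0285,0.0272,0,0],[-0.0285,0.0272,0,0],[-0.0285,0.0272,0,0],[-0.0285,0.0272,0,0]]' >/dev/null
python3 -m crank '[[-0.0285,0.0272,0,0],[-0.0285,0.0272,0,0],[-0.0285,0.0272,0,0],[-0.0285,0.0272,0,0],[-0.0285,0.0272,0,0]]' >/dev/null
python3 -m crank '[[-0.0285,0.0272,0,0],[-0.0285,0.0272,0,0],[-0.0285,0.0272,0,0],[-0.0285,0.0272,0,0],[-0.0285,0.0272,0,0]]' >/dev/null
python3 -m crank '[[-0.0285,0.0272,0,0],[-0.0285,0.0272,0,0],[-0.0285,0.0272,0,0],[-0.0285,0.0272,0,0],[0,0,0,0]]'
python3 go.py .548 .1457 .1 203
```

```text
time_s: 3.02
tcp_pos: [0.5369, 0.1138, 0.2218]
ee_rot: [[-0.92, -0.391, 0.002], [-0.391, 0.92, 0.001], [-0.002, 0.0, -1.0]]
wrist_force: [1.4, -0.5, -0.5]
gripper_width: 0.782
t 3.02 p [0.5369 0.1138 0.2218] yaw 203.03 z [ 1.6e-03  7.0e-04 -1.0e+00] j6 -5.9 w 68.0
shift [-0.0224  0.025   0.1218] turn rad 0.001
F [ 1.41 -0.47 -0.54] M [-0.105  0.073  0.004]
```

```bash
python3 -m crank '[[-0.0224,0.025,0,0],[0,0,0.03,0],[0,0,0.03,0],[0,0,0.03,0],[0,0,0,0]]'
python3 go.py .548 .1457 .07 203
python3 - <<'E'
from h import *
print(sense()["joints"])
c=grab("scene",1);t=grab("top",1);crop(c,300,130,400,230,6,"s1.png");crop(t,230,160,330,260,6,"t1.png")
E
```

```text
time_s: 3.43
tcp_pos: [0.5409, 0.1386, 0.1262]
ee_rot: [[-0.923, -0.386, -0.013], [-0.386, 0.923, -0.005], [0.014, 0.0, -1.0]]
wrist_force: [-0.9, 0.6, -1.1]
gripper_width: 0.781
t 3.43 p [0.5409 0.1386 0.1262] yaw 202.69 z [-0.0126 -0.0049 -0.9999] j6 -8.1 w 67.9
shift [-0.01    0.0038  0.0561] turn rad -0.005
F [-0.89  0.61 -1.07] M [-0.076  0.267 -0.007]
[ 30.93035667  21.10090999 -16.03370845  -0.16046929 -53.63250554
  -8.14568037]
```

View pics/s1.png

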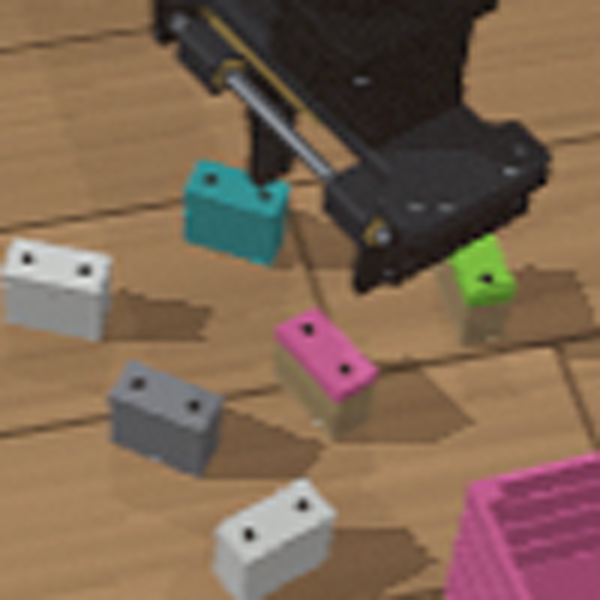

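View pics/t1.png

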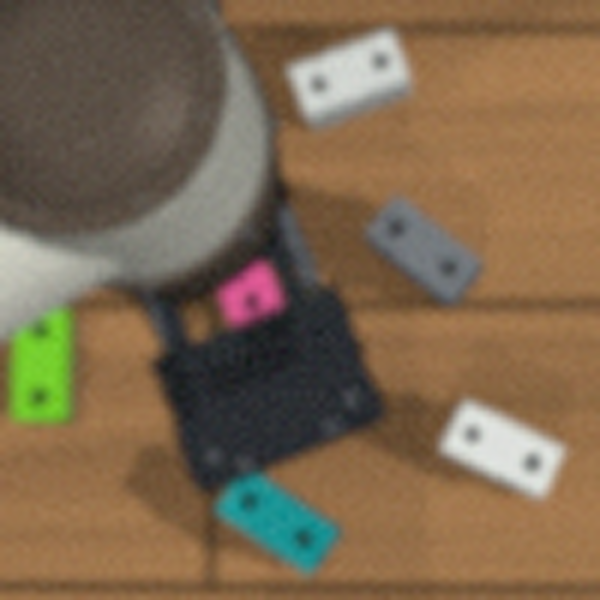

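The pictures show the fingers lined up with the pink hub's long axis, at scene (354,188). No other hub lies in their path. The arm was still settling, so I'll correct the pose and then go down.

```bash
python3 -m crank '[[0,0,0,0],[0,0,0,0]]' >/dev/null
python3 go.py .548 .1457 .07 203
```

```text
t 3.7 p [0.5468 0.1408 0.1349] yaw 202.89 z [ 0.0041  0.0018 -1.    ] j6 -8.0 w 68.1
shift [-0.0027  0.004   0.0649] turn rad -0.002
F [-0.74  1.17  0.76] M [ 0.017  0.112 -0.012]
```

```bash
python3 -m crank '[[-0.002,0.004,0.02,0],[0,0,0.02,0],[0,0,0.02,0],[0,0,0,0],[0,0,0,0]]' >/dev/null
python3 go.py .548 .1457 .02 203
python3 - <<'E'
from h import *
c=grab("scene",2);crop(c,300,130,400,230,6,"s2.png")
E
```

```text
t 4.12 p [0.5461 0.1448 0.0734] yaw 202.91 z [ 7.e-04 -1.e-04 -1.e+00] j6 -8.4 w 67.9
shift [-0.0021  0.0001  0.0534] turn rad -0.002
F [0.45 0.2  0.7 ] M [0.005 0.087 0.064]
```

View pics/s2.png

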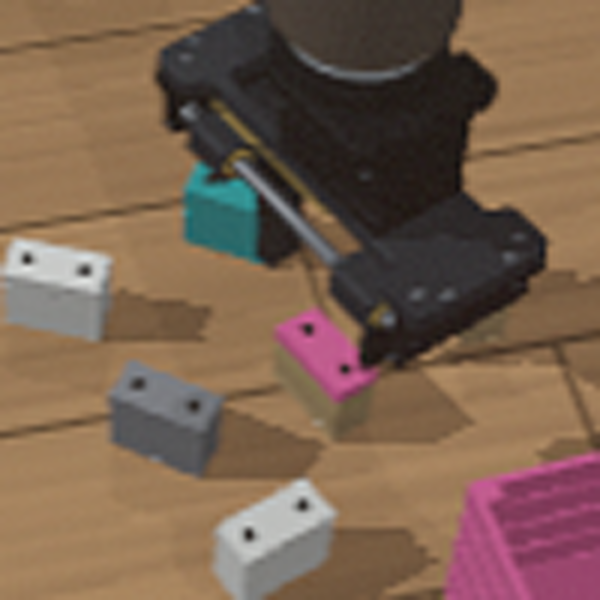

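Run:
```python
from h import *
c=load("scene2");s=sense();R=s["ee_rot"]
for k in(-.034,-.049,0,.034,.049):
    p=s["tcp_pos"]+R[:,0]*k;print(k,p.round(3),((proj(c,p)-[300,130])*6).round(0))
for k in(-.034,0,.034):
  for w in (-.012,.012):
    p=np.array([.548,.1457,.04])+R[:,0]*k*25/34+R[:,1]*w;print("hub",((proj(c,p)-[300,130])*6).round(0))
```

```text
-0.034 [0.578 0.158 0.074] [370. 351.]
-0.049 [0.592 0.164 0.074] [390. 372.]
0 [0.547 0.145 0.074] [325. 305.]
0.034 [0.516 0.132 0.074] [282. 260.]
0.049 [0.502 0.126 0.074] [263. 240.]
hub [333. 395.]
hub [372. 373.]
hub [302. 362.]
hub [341. 339.]
hub [271. 328.]
hub [309. 307.]
```

The finger and hub projections agree with the picture to within about 1–2 mm. I'll go down and grip.

```bash
python3 -m crank '[[-0.002,0,0.018,0],[0,0,0.018,0],[0,0,0.016,0],[0,0,0,0],[0,0,0,0]]' >/dev/null
python3 go.py .548 .1457 .02 203
python3 -m crank '[[0,0,0,0],[0,0,0,0],[0,0,0,0],[0,0,0,0],[0,0,0,0]]' 0.03
python3 -m crank '[[0,0,0,0],[0,0,0,0],[0,0,0,0]]'
python3 go.py - - .12 203
```

```text
t 4.58 p [0.5483 0.1458 0.0218] yaw 202.93 z [ 1.5e-03  5.0e-04 -1.0e+00] j6 -8.4 w 68.0
shift [ 0.0004 -0.      0.0018] turn rad -0.001
F [ 0.91 -0.44  0.95] M [-0.021  0.073  0.01 ]
time_s: 5.0
tcp_pos: [0.548, 0.1458, 0.0216]
ee_rot: [[-0.921, -0.39, 0.002], [-0.39, 0.921, 0.001], [-0.002, 0.0, -1.0]]
wrist_force: [-0.4, 0.3, 3.0]
gripper_width: 0.571
time_s: 5.25
tcp_pos: [0.548, 0.1458, 0.0216]
ee_rot: [[-0.921, -0.39, 0.001], [-0.39, 0.921, 0.001], [-0.002, -0.0, -1.0]]
wrist_force: [-1.6, 0.9, 6.1]
gripper_width: 0.572
t 5.25 p [0.548  0.1458 0.0216] yaw 202.94 z [ 1.4e-03  5.0e-04 -1.0e+00] j6 -8.4 w 49.8
shift [-0.0002 -0.     -0.0984] turn rad -0.001
F [-1.63  0.92  6.11] M [ 0.057  0.47  -0.033]
```

The grip opening is 49.8 mm, which is the hub's length. Next I'll lift and turn to yaw 255°.

```bash
python3 -m crank '[[0,0,-0.02,0],[0,0,-0.03,0],[0,0,-0.035,0],[0,0,-0.035,0],[0,0,-0.02,0]]' >/dev/null
python3 -m crank '[[0,0,0,-0.11],[0,0,0,-0.11],[0,0,0,-0.11],[0,0,0,-0.11],[0,0,0,-0.11]]' >/dev/null
python3 -m crank '[[0,0,0,-0.11],[0,0,0,-0.11],[0,0,0,-0.11],[0,0,0,0],[0,0,0,0]]' >/dev/null
python3 go.py .5525 -.1994 .13 255
```

```text
t 6.5 p [0.5472 0.1454 0.1602] yaw 253.17 z [-8.e-04 -2.e-04 -1.e+00] j6 41.9 w 49.6
shift [ 0.3285 -0.105   0.0303] turn rad -0.032
F [-0.58  0.04 -0.7 ] M [-0.114  0.159 -0.035]
```

```bash
python3 -m crank '[[0.02,-0.0064,0,-0.016],[0.036,-0.0115,0,-0.016],[0.036,-0.0115,0,0],[0.036,-0.0115,0,0],[0.036,-0.0115,0,0]]' >/dev/null
python3 -m crank '[[0.036,-0.0115,0,0],[0.036,-0.0115,0,0],[0.036,-0.0115,0,0],[0.03,-0.0096,0,0],[0.02,-0.0064,0,0]]' >/dev/null
python3 -m crank '[[0,0,0.02,0],[0,0,0.02,0],[0,0,0,0],[0,0,0,0],[0,0,0,0]]' >/dev/null
python3 go.py .5525 -.1994 .09 255
python3 - <<'E'
from h import *
c=grab("scene",3);crop(c,180,140,300,260,5,"s3.png");c=grab("top",3);crop(c,345,150,445,260,5,"t3.png")
E
```

```text
t 7.75 p [ 0.564  -0.1921  0.1215] yaw 255.16 z [ 1.2e-03 -7.0e-04 -1.0e+00] j6 78.4 w 49.7
shift [0.01   0.0093 0.0315] turn rad 0.003
F [ 0.99 -0.02 -0.  ] M [-0.039  0.089 -0.011]
```

View pics/s3.png

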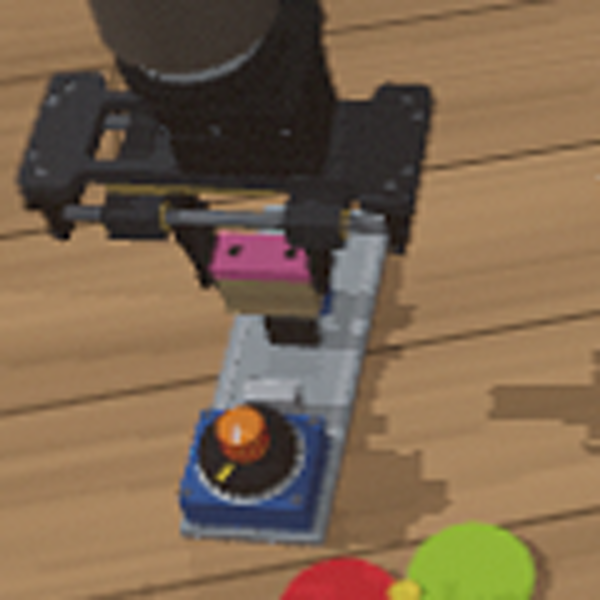

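View pics/t3.png

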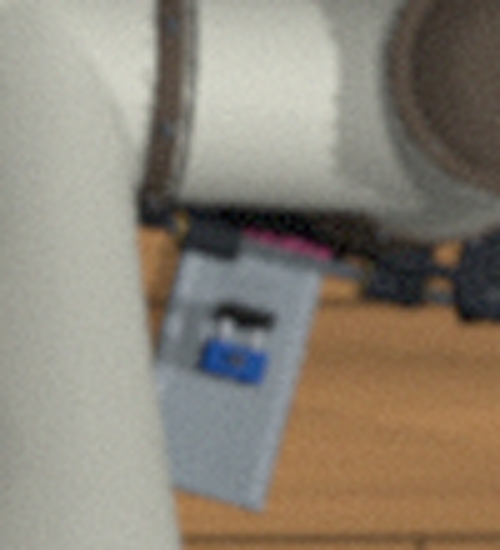

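The hub (scene (233,191)) is held straight above the bed and aligned with it. I'll correct the offset and lower in two steps.

```bash
python3 -m crank '[[0.010,0.0093,0,0],[0,0,0.015,0],[0,0,0.015,0],[0,0,0,0],[0,0,0,0]]' >/dev/null
python3 -m crank '[[0,0,0,0],[0,0,0,0]]' >/dev/null
python3 go.py .5525 -.1994 .0330 255
python3 - <<'E'
from h import *
c=grab("scene",4);crop(c,180,140,300,260,5,"s4.png")
s=sense();R=s["ee_rot"]
h=s["tcp_pos"]+[0,0,.0184]
for a in(-.025,.025):
  for b in(-.012,.012): print(((proj(c,h+R[:,0]*a+R[:,1]*b)-[180,140])*5).round(0))
E
```

```text
t 8.43 p [ 0.5525 -0.1995  0.0919] yaw 255.19 z [ 2.4e-03 -5.0e-04 -1.0e+00] j6 79.2 w 50.1
shift [-0.0001  0.0002  0.0589] turn rad 0.003
F [ 0.12 -0.74 -0.28] M [-0.097  0.111  0.036]
[296. 293.]
[304. 257.]
[203. 289.]
[212. 253.]
```

View pics/s4.png

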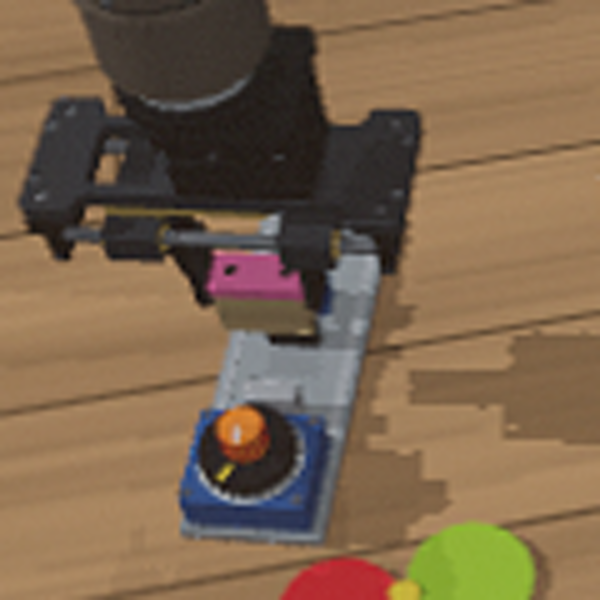

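The seen hub edge agrees with the prediction to about 2 mm, against 8 mm of clearance on each side. I'll lower it.

```bash
python3 -m crank '[[0,0,0.015,0],[0,0,0.015,0],[0,0,0.01,0],[0,0,0.01,0],[0,0,0,0]]' >/dev/null
python3 -m crank '[[0,0,0,0],[0,0,0,0]]' >/dev/null
python3 go.py .5525 -.1994 .0320 255
python3 - <<'E'
from h import *
c=grab("scene",5);crop(c,180,140,300,260,5,"s5.png")
E
```

```text
t 9.07 p [ 0.5523 -0.1995  0.0412] yaw 255.19 z [ 1.2e-03 -4.0e-04 -1.0e+00] j6 79.2 w 49.7
shift [-0.0002 -0.0001  0.0092] turn rad 0.003
F [-0.2  -0.72 -0.58] M [-0.061  0.12   0.003]
```

View pics/s5.png

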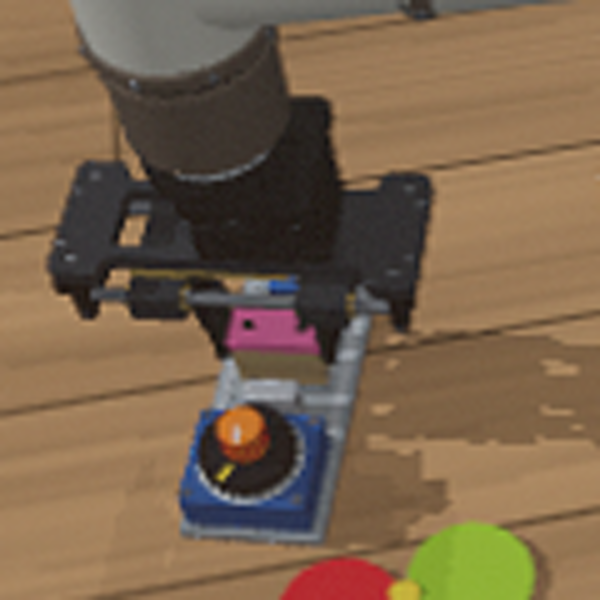

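The hub is clear of the jaw at scene crop (272,390) and entering the gap, with no contact force. I'll set it down and release.

```bash
python3 -m crank '[[0,0,0.005,0],[0,0,0.004,0],[0,0,0,0],[0,0,0,0],[0,0,0,0]]'
python3 go.py .5525 -.1994 .0320 255
python3 -m crank '[[0,0,0,0],[0,0,0,0],[0,0,0,0],[0,0,0,0],[0,0,0,0]]' 0.066
python3 go.py .5525 -.1994 .15 255
```

```text
time_s: 9.53
tcp_pos: [0.5519, -0.1994, 0.0316]
ee_rot: [[-0.256, -0.967, 0.0], [-0.967, 0.256, -0.0], [-0.0, -0.0, -1.0]]
wrist_force: [0.5, 0.8, -0.1]
gripper_width: 0.571
t 9.53 p [ 0.5519 -0.1994  0.0316] yaw 255.17 z [ 4.e-04 -0.e+00 -1.e+00] j6 79.2 w 49.7
shift [-0.0002 -0.0006 -0.0004] turn rad 0.003
F [ 0.51  0.85 -0.1 ] M [-0.061  0.063 -0.048]
time_s: 9.95
tcp_pos: [0.5516, -0.1994, 0.0315]
ee_rot: [[-0.256, -0.967, -0.0], [-0.967, 0.256, 0.0], [-0.0, 0.0, -1.0]]
wrist_force: [-0.6, 0.2, -0.5]
gripper_width: 0.747
t 9.95 p [ 0.5516 -0.1994  0.0315] yaw 255.17 z [-2.e-04  1.e-04 -1.e+00] j6 79.2 w 65.0
shift [-0.0002 -0.0008 -0.1185] turn rad 0.003
F [-0.63  0.16 -0.52] M [-0.056  0.142 -0.027]
```

```bash
python3 -m crank '[[0,0,-0.02,0],[0,0,-0.03,0],[0,0,-0.035,0],[0,0,-0.035,0],[0,0,0,0]]' >/dev/null
python3 -m crank '[[-0.02,0.04,0,0],[-0.02,0.04,0,0],[-0.02,0.04,0,0],[0,0,0,0],[0,0,0,0]]' >/dev/null
python3 go.py .623 -.219 .12 255
python3 - <<'E'
from h import *
c=grab("scene",6);crop(c,180,140,300,260,5,"s6.png");c=grab("top",6);crop(c,345,150,445,260,5,"t6.png")
E
```

```text
t 10.78 p [ 0.4564 -0.1159  0.1519] yaw 255.32 z [ 4.e-04  0.e+00 -1.e+00] j6 69.7 w 65.9
shift [ 0.0576 -0.1873  0.032 ] turn rad 0.006
F [ 1.26 -0.01  0.7 ] M [-0.083  0.043  0.034]
```

View pics/s6.png

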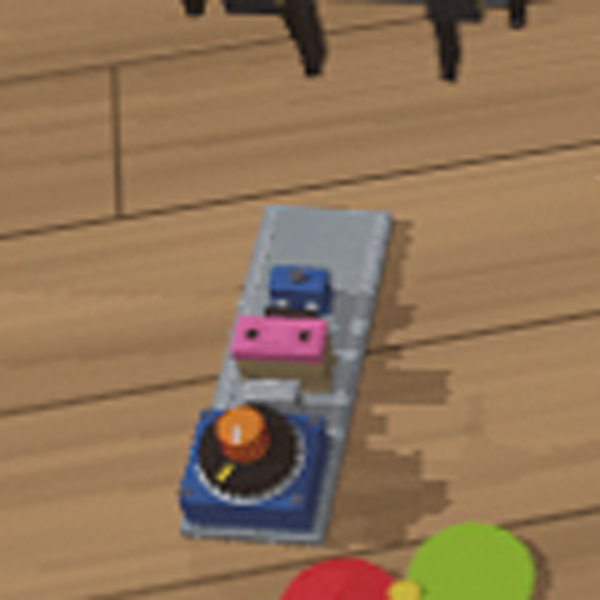

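View pics/t6.png

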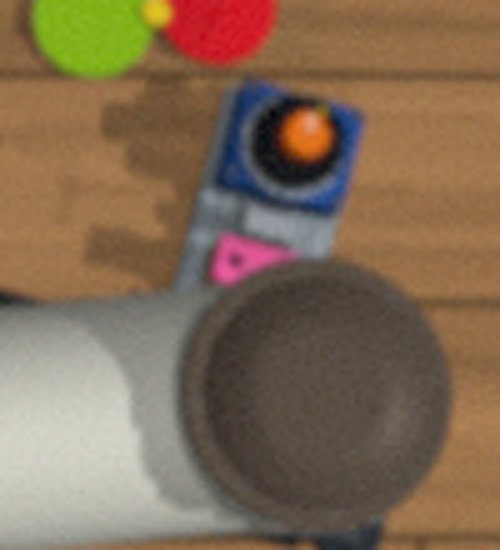

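The hub stands upright between jaw and pad (scene (236,208)). I'll check its position and refine the dial axis from the ring and knob outlines.

Run:
```python
from h import *
C=np.array([.5428,-.1968,0]);a=np.radians(165.0);X=np.array([np.cos(a),np.sin(a),0]);Y=np.array([-X[1],X[0],0])
s=load("scene6");t=load("top6")
h=cv2.cvtColor(s["pixels"],cv2.COLOR_RGB2HSV)
m=cv2.inRange(h,np.array((150,90,60)),np.array((179,255,255)));m[:200]=0;m[220:]=0;m[:,:220]=0;m[:,250:]=0
k=max(cv2.findContours(m,0,1)[0],key=cv2.contourArea)
q=np.array([onz(s,*p,.05)[:2] for p in k[:,0]],np.float32);r=cv2.minAreaRect(q*1000);print(r)
M=cv2.moments(m);c=onz(s,M["m10"]/M["m00"],M["m01"]/M["m00"],.05);d=c-C;print("hub in vice",d@X*1000,d@Y*1000)
# dial: black ring + orange outer contour
for n,c,b in(("scene",s,(212,215,246,247)),("top",t,(386,165,418,192))):
    h=cv2.cvtColor(c["pixels"],cv2.COLOR_RGB2HSV)
    blk=cv2.inRange(h,np.array((0,0,0)),np.array((179,255,60)));org=cv2.inRange(h,np.array((3,150,110)),np.array((18,255,255)))
    for nm,mm,z in(("ring+knob",blk|org,.052),("knob",org,.072)):
        w=np.zeros_like(mm);w[b[1]:b[3],b[0]:b[2]]=mm[b[1]:b[3],b[0]:b[2]]
        k=max(cv2.findContours(w,0,1)[0],key=cv2.contourArea)
        q=np.array([onz(c,*p,z)[:2] for p in k[:,0]],np.float32)
        print(n,nm,cv2.minAreaRect(q*1000), cv2.fitEllipse(q*1000))
```

```text
((552.9242553710938, -197.9755401611328), (51.19792175292969, 30.665584564208984), 78.21236419677734)
hub in vice -9.373353672383795 -2.0521528477713664
scene ring+knob ((622.9758911132812, -220.32293701171875), (48.34535217285156, 54.80723571777344), 85.24986267089844) ((623.04833984375, -219.95120239257812), (48.71562576293945, 54.26055145263672), 102.10596466064453)
scene knob ((625.2291259765625, -220.50221252441406), (23.718496322631836, 32.35451126098633), 85.7808837890625) ((625.2010498046875, -219.48580932617188), (23.48733901977539, 33.44719696044922), 101.8586196899414)
top ring+knob ((620.695068359375, -221.94073486328125), (46.116153717041016, 47.785701751708984), 44.4889030456543) ((619.9615478515625, -220.51275634765625), (44.14240646362305, 46.82377243041992), 165.80490112304688)
top knob ((621.0181884765625, -222.7533721923828), (24.522855758666992, 25.48653793334961), 44.214805603027344) ((620.3372802734375, -222.38516235351562), (24.32424545288086, 26.18269920349121), 13.283321380615234)
```

The hub is at vice (−9.4, −2.1) mm, as wanted. The dial axis is at about (0.622, −0.220). I'll move above the knob.

```bash
python3 -m crank '[[0.012,-0.038,0,0],[0.012,-0.038,0,0],[0.012,-0.038,0,0],[0.012,-0.038,0,0],[0.01,-0.034,0,0]]' 0.046 >/dev/null
python3 -m crank '[[0,0,0.02,0],[0,0,0.02,0],[0,0,0,0],[0,0,0,0],[0,0,0,0]]' >/dev/null
python3 go.py .622 -.220 .085 255
```

```text
t 11.72 p [ 0.6238 -0.2212  0.1122] yaw 255.17 z [ 1.2e-03 -9.0e-04 -1.0e+00] j6 80.7 w 45.9
shift [-0.0007  0.0021  0.0272] turn rad 0.003
F [0.47 0.55 0.85] M [-0.103  0.108 -0.055]
```

```bash
python3 -m crank '[[-0.0007,0.002,0.014,0],[0,0,0.013,0],[0,0,0,0],[0,0,0,0],[0,0,0,0]]' >/dev/null
python3 go.py .622 -.220 .058 255
python3 - <<'E'
from h import *
c=grab("scene",7);crop(c,180,170,280,260,6,"s7.png")
s=sense();R=s["ee_rot"]
for k in(-.023,0,.023): print(k,((proj(c,s["tcp_pos"]+R[:,0]*k)-[180,170])*6).round(0))
print("knob",((proj(c,[.622,-.22,.072])-[180,170])*6).round(0))
E
```

```text
t 12.13 p [ 0.6223 -0.2195  0.0865] yaw 255.21 z [ 3.1e-03 -9.0e-04 -1.0e+00] j6 80.6 w 45.9
shift [0.0006 0.0002 0.0285] turn rad 0.004
F [-0.66  0.42  0.6 ] M [-0.122  0.119  0.042]
-0.023 [333. 316.]
0 [280. 313.]
0.023 [228. 311.]
knob [286. 331.]
```

View pics/s7.png

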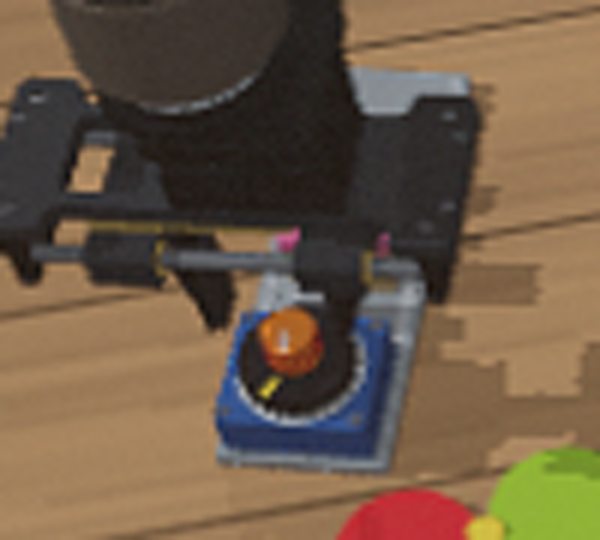

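The fingers straddle the knob (scene (227,226)), with the left tip at about (216,224). The knob's top is centred between them. I'll go down to z ≈ 0.058, 6 mm above the ring.

```bash
python3 -m crank '[[0,0,0.012,0],[0,0,0.009,0],[0,0,0.005,0],[0,0,0,0],[0,0,0,0]]' >/dev/null
python3 -m crank '[[0,0,0,0],[0,0,0,0]]' >/dev/null
python3 go.py .622 -.220 .058 255
python3 - <<'E'
from h import *
c=grab("scene",8);crop(c,180,170,280,260,6,"s8.png")
E
```

```text
t 12.77 p [ 0.6215 -0.2193  0.0589] yaw 255.18 z [ 7.e-04 -2.e-04 -1.e+00] j6 80.6 w 45.8
shift [ 0.0005 -0.0007  0.0009] turn rad 0.003
F [ 0.11 -0.06  0.19] M [-0.002  0.104 -0.018]
```

View pics/s8.png

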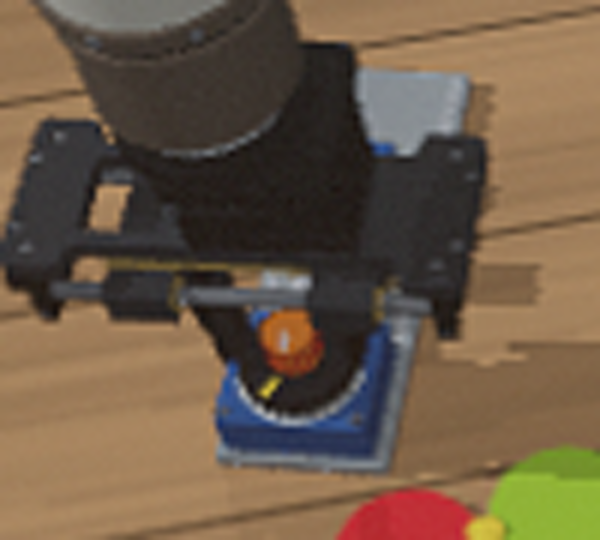

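```bash
python3 -m crank '[[0,0,0,0],[0,0,0,0],[0,0,0,0],[0,0,0,0],[0,0,0,0]]' 0.01
python3 go.py .622 -.220 .058 255
python3 -m crank '[[0,0,0,0],[0,0,0,0]]' >/dev/null
python3 go.py .622 -.220 .058 255
python3 -m crank '[[0,0,0,0.05],[0,0,0,0.05],[0,0,0,0]]' 
python3 go.py .622 -.220 .058 255
python3 -m crank '[[0,0,0,0],[0,0,0,0]]' >/dev/null
python3 go.py .622 -.220 .058 255
```

```text
time_s: 13.23
tcp_pos: [0.6206, -0.2211, 0.0587]
ee_rot: [[-0.255, -0.967, -0.001], [-0.967, 0.255, -0.003], [0.003, 0.0, -1.0]]
wrist_force: [-1.4, -5.2, 0.8]
gripper_width: 0.265
t 13.23 p [ 0.6206 -0.2211  0.0587] yaw 255.2 z [-0.0012 -0.0026 -1.    ] j6 80.6 w 23.0
shift [-0.0015 -0.001   0.0007] turn rad 0.004
F [-1.38 -5.21  0.78] M [-1.811  0.44   0.068]
t 13.4 p [ 0.6206 -0.2211  0.0588] yaw 255.17 z [-9.0e-04 -2.1e-03 -1.0e+00] j6 80.6 w 22.8
shift [-0.0014 -0.001   0.0007] turn rad 0.003
F [-0.74 -6.49 -0.47] M [-1.825  0.401  0.076]
time_s: 13.65
tcp_pos: [0.6206, -0.2211, 0.0587]
ee_rot: [[-0.353, -0.936, -0.001], [-0.936, 0.353, -0.002], [0.002, 0.0, -1.0]]
wrist_force: [-1.2, -6.2, 0.1]
gripper_width: 0.263
t 13.65 p [ 0.6206 -0.2211  0.0587] yaw 249.35 z [-9.e-04 -2.e-03 -1.e+00] j6 74.8 w 22.9
shift [-0.0015 -0.0009  0.0007] turn rad -0.099
F [-1.18 -6.21  0.15] M [-1.801  0.378  0.091]
t 13.82 p [ 0.6207 -0.2211  0.0588] yaw 249.43 z [-8.e-04 -2.e-03 -1.e+00] j6 74.8 w 22.9
shift [-0.0015 -0.0009  0.0008] turn rad -0.097
F [-1.   -5.53 -1.01] M [-1.806  0.381  0.006]
```

The grip is at 23 mm on the knob. It pulled the arm about 2 mm in −y, so I'll re-centre the command. Then I'll take a baseline averaged moment, using holds that follow clockwise turns only.

```bash
cat > avg.py <<'E'
from h import *
M=[];F=[]
for i in range(16):
    capture("top");s=sense();M.append(s["moment"]);F.append(s["wrist_force"])
M=np.array(M);R=s["ee_rot"];yaw=np.degrees(np.arctan2(R[1,0],R[0,0]))%360
print("t",round(s["time_s"],2),"p",s["tcp_pos"].round(4),"yaw",round(yaw,2),"knob",round(np.radians(255.17-yaw),3),"j6",round(s["joints"][5],1))
print("F",np.mean(F,0).round(2),"M",M.mean(0).round(3),"sem",(M[:,2].std()/4).round(3),"w",round(s["gripper_width"]*87,1))
E
python3 -m crank '[[0.002,0,0,0],[0,0,0,0.05],[0,0,0,0.05],[0,0,0,0]]'
python3 avg.py
```

```text
time_s: 14.15
tcp_pos: [0.6206, -0.2212, 0.0587]
ee_rot: [[-0.443, -0.896, 0.001], [-0.896, 0.443, -0.0], [-0.0, -0.001, -1.0]]
wrist_force: [-0.4, -1.4, 0.2]
gripper_width: 0.265
t 14.95 p [ 0.6207 -0.2211  0.0587] yaw 243.72 knob 0.2 j6 69.3
F [ 0.29 -1.1   1.14] M [-0.316  0.033  0.041] sem 0.006 w 23.0
```

```bash
python3 -m crank '[[0,0,0,0.08],[0,0,0,0.08],[0,0,0,0.08],[0,0,0,0.08],[0,0,0,0]]'
python3 - <<'E'
from h import *
c=grab("scene",9);crop(c,180,170,280,260,6,"s9.png")
E
python3 avg.py
```

```text
time_s: 15.37
tcp_pos: [0.6207, -0.221, 0.0587]
ee_rot: [[-0.703, -0.711, 0.001], [-0.711, 0.703, -0.0], [-0.0, -0.0, -1.0]]
wrist_force: [1.0, -1.5, 2.1]
gripper_width: 0.268
t 16.22 p [ 0.6207 -0.2211  0.0587] yaw 225.39 knob 0.52 j6 51.0
F [ 1.09 -0.17  2.06] M [-0.002 -0.259 -0.01 ] sem 0.007 w 23.5
```

View pics/s9.png

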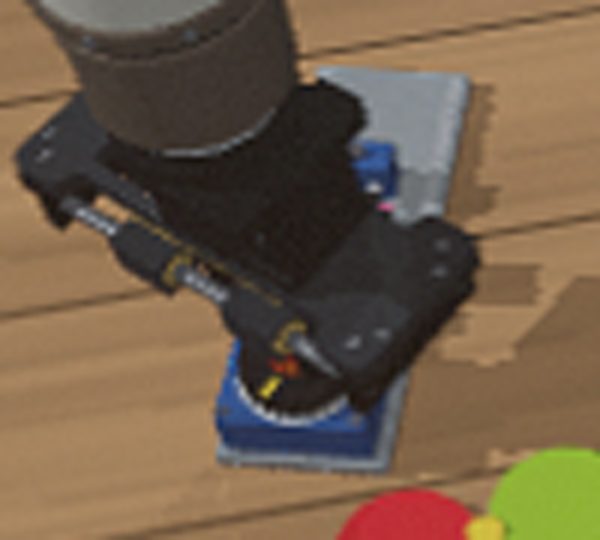

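The ring mark is unmoved, at crop (270,387). I'll carry on, reading the moment while turning.

```bash
python3 -m crank '[[0,0,0,0.08],[0,0,0,0.08],[0,0,0,0.08],[0,0,0,0.08],[0,0,0,0.08]]' >/dev/null
python3 go.py - - - 255
python3 -m crank '[[0,0,0,0.08],[0,0,0,0.08],[0,0,0,0.08],[0,0,0,0.08],[0,0,0,0]]' >/dev/null
python3 - <<'E'
from h import *
c=grab("scene",10);crop(c,180,170,280,260,6,"s10.png")
c=grab("top",10);crop(c,345,150,445,260,5,"t10.png")
E
python3 avg.py
```

```text
t 16.63 p [ 0.6209 -0.221   0.0587] yaw 202.29 z [ 9.e-04 -1.e-04 -1.e+00] j6 27.8 w 23.3
shift [0. 0. 0.] turn rad -0.92
F [ 2.12 -0.5   2.44] M [ 0.272 -0.444  0.14 ]
t 17.95 p [ 0.621  -0.221   0.0587] yaw 184.14 knob 1.24 j6 9.7
F [3.83 2.05 2.3 ] M [ 0.633 -1.123 -0.007] sem 0.008 w 22.8
```

View pics/s10.png

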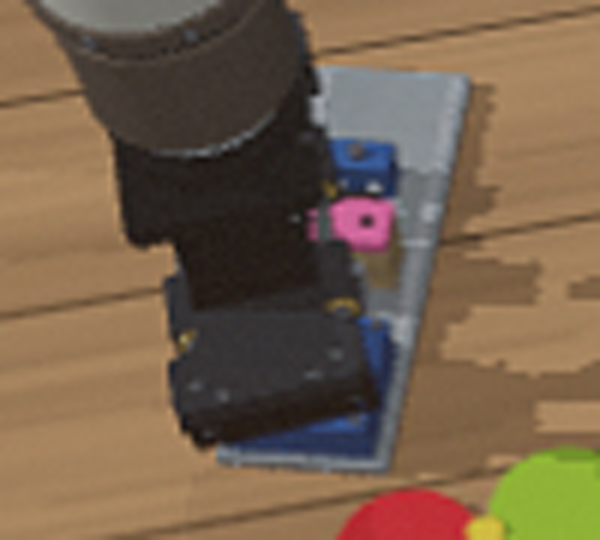

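View pics/t10.png

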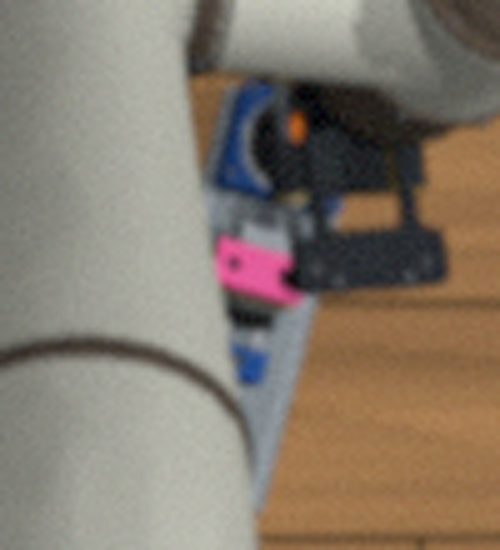

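The jaw has reached the hub (top-view crop (265,235)) and is pushing it towards the pad. The moving moment is 0.14 N m, which is pure drag. I'll relieve the side load and continue.

```bash
cat > mz.py <<'E'
from station import sense
import numpy as np
s=sense();R=s["ee_rot"];yaw=np.degrees(np.arctan2(R[1,0],R[0,0]))%360
print(round(s["time_s"],2),"knob",round(float(np.radians((255.17-yaw)%360)),3),"Mz",round(float(s["moment"][2]),3),"F",s["wrist_force"].round(1),"w",round(s["gripper_width"]*87,1))
E
python3 -m crank '[[-0.0012,0.0005,0,0.03],[0,0,0,0.06],[0,0,0,0.06],[0,0,0,0.04]]'>/dev/null;python3 mz.py
python3 -m crank '[[0,0,0,0.04],[0,0,0,0.04]]'>/dev/null;python3 mz.py
python3 -m crank '[[0,0,0,0.04]]'>/dev/null;python3 mz.py
python3 -m crank '[[0,0,0,0.04]]'>/dev/null;python3 mz.py
python3 -m crank '[[0,0,0,0.04]]'>/dev/null;python3 mz.py
python3 -m crank '[[0,0,0,0.04]]'>/dev/null;python3 mz.py
python3 -m crank '[[0,0,0,0.04]]'>/dev/null;python3 mz.py
python3 -m crank '[[0,0,0,0.04]]'>/dev/null;python3 mz.py
python3 -m crank '[[0,0,0,0.04]]'>/dev/null;python3 mz.py
python3 -m crank '[[0,0,0,0.04]]'>/dev/null;python3 mz.py
python3 -m crank '[[0,0,0,0.04]]'>/dev/null;python3 mz.py
python3 -m crank '[[0,0,0,0.04]]'>/dev/null;python3 mz.py
python3 - <<'E'
from h import *
c=grab("scene",11);crop(c,180,170,280,260,6,"s11.png")
c=grab("top",11);crop(c,345,150,445,260,5,"t11.png")
E
```

```text
18.28 knob 1.432 Mz 0.17 F [2.2 0.7 3.4] w 22.7
18.45 knob 1.511 Mz 0.221 F [3.  1.6 3.7] w 23.4
18.53 knob 1.551 Mz 0.121 F [3.3 1.2 3.5] w 22.8
18.62 knob 1.591 Mz 0.119 F [2.6 0.4 2.9] w 23.0
18.7 knob 1.631 Mz 0.215 F [2.8 0.5 2.5] w 23.1
18.78 knob 1.671 Mz 0.093 F [3.5 0.5 3. ] w 23.2
18.87 knob 1.711 Mz 0.203 F [3.  0.1 2.8] w 23.1
18.95 knob 1.751 Mz 0.151 F [3.3 0.8 2.9] w 22.8
19.03 knob 1.791 Mz 0.138 F [2.4 1.7 2.7] w 22.9
19.12 knob 1.831 Mz 0.157 F [ 2.6 -0.   2.4] w 22.8
19.2 knob 1.871 Mz 0.169 F [2.7 0.7 2.4] w 23.1
19.28 knob 1.911 Mz 0.187 F [3.7 1.6 2.5] w 23.2
```

View pics/s11.png

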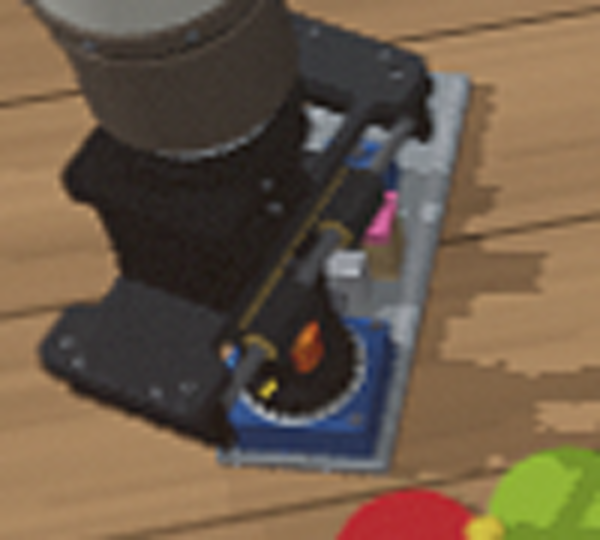

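View pics/t11.png

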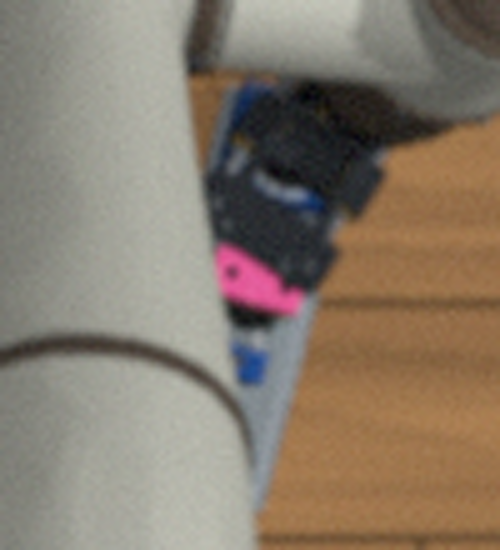

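Mz is still about 0.155 (drag only) and the ring mark is in place at crop (268,387). I'll continue slowly to about 2.3.

```bash
python3 -m crank '[[0,0,0,0.03]]'>/dev/null;python3 mz.py
python3 -m crank '[[0,0,0,0.03]]'>/dev/null;python3 mz.py
python3 -m crank '[[0,0,0,0.03]]'>/dev/null;python3 mz.py
python3 -m crank '[[0,0,0,0.03]]'>/dev/null;python3 mz.py
python3 -m crank '[[0,0,0,0.03]]'>/dev/null;python3 mz.py
python3 -m crank '[[0,0,0,0.03]]'>/dev/null;python3 mz.py
python3 -m crank '[[0,0,0,0.03]]'>/dev/null;python3 mz.py
python3 -m crank '[[0,0,0,0.03]]'>/dev/null;python3 mz.py
python3 -m crank '[[0,0,0,0.03]]'>/dev/null;python3 mz.py
python3 -m crank '[[0,0,0,0.03]]'>/dev/null;python3 mz.py
python3 -m crank '[[0,0,0,0.03]]'>/dev/null;python3 mz.py
python3 -m crank '[[0,0,0,0.03]]'>/dev/null;python3 mz.py
python3 -m crank '[[0,0,0,0.03]]'>/dev/null;python3 mz.py
python3 - <<'E'
from h import *
c=grab("scene",12);crop(c,180,170,280,260,6,"s12.png")
c=grab("top",12);crop(c,345,150,445,260,5,"t12.png")
E
```

```text
19.47 knob 1.939 Mz 0.143 F [ 2.7 -0.1  2.5] w 23.2
19.55 knob 1.97 Mz 0.18 F [ 2.8 -0.5  3.8] w 23.4
19.63 knob 2.0 Mz 0.182 F [3.8 0.  2.5] w 22.7
19.72 knob 2.03 Mz 0.144 F [2.2 0.3 3.3] w 23.0
19.8 knob 2.06 Mz 0.156 F [ 3.3 -0.3  2. ] w 22.9
19.88 knob 2.09 Mz 0.17 F [ 3.4 -0.1  2.9] w 23.0
19.97 knob 2.12 Mz 0.204 F [3.4 0.1 2.6] w 22.8
20.05 knob 2.15 Mz 0.203 F [3.3 0.2 3.6] w 23.0
20.13 knob 2.18 Mz 0.187 F [ 2.4 -0.6  2.4] w 22.6
20.22 knob 2.21 Mz 0.205 F [4.1 0.2 1.9] w 22.6
20.3 knob 2.24 Mz 0.225 F [ 2.8 -1.1  2.2] w 23.1
20.38 knob 2.269 Mz 0.181 F [ 3.  -0.   2.9] w 22.9
20.47 knob 2.299 Mz 0.191 F [ 2.8 -1.1  2. ] w 23.1
```

View pics/t12.png

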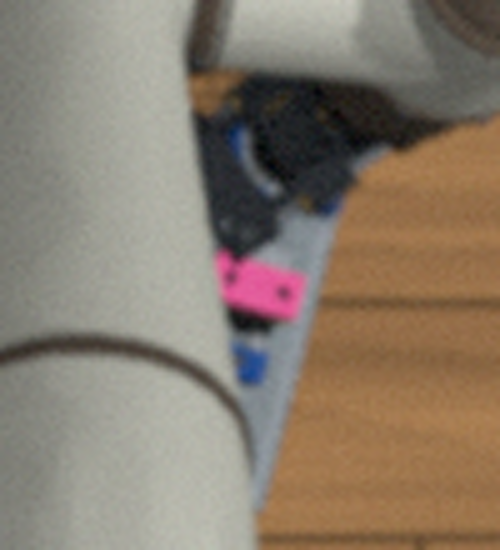

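The moment rises from about θ = 2.06, as predicted from the picture, and now shows about 5.5 N. 12 N should come at about 2.56 rad.

```bash
python3 -m crank '[[0,0,0,0.03]]'>/dev/null;python3 mz.py
python3 -m crank '[[0,0,0,0.03]]'>/dev/null;python3 mz.py
python3 -m crank '[[0,0,0,0.03]]'>/dev/null;python3 mz.py
python3 -m crank '[[0,0,0,0.03]]'>/dev/null;python3 mz.py
python3 -m crank '[[0,0,0,0.03]]'>/dev/null;python3 mz.py
python3 -m crank '[[0,0,0,0.03]]'>/dev/null;python3 mz.py
```

```text
20.65 knob 2.328 Mz 0.229 F [ 3.  -0.8  3.1] w 23.0
20.73 knob 2.359 Mz 0.16 F [ 3.7 -1.3  2.5] w 22.9
20.82 knob 2.389 Mz 0.218 F [ 3.5 -0.8  3.4] w 23.0
20.9 knob 2.419 Mz 0.297 F [ 4.  -1.4  2.8] w 22.9
20.98 knob 2.449 Mz 0.204 F [ 2.8 -1.7  2. ] w 22.6
21.07 knob 2.479 Mz 0.274 F [ 3.2 -0.5  2.4] w 22.7
```

```bash
python3 -m crank '[[0,0,0,0.015]]'>/dev/null;python3 mz.py
python3 -m crank '[[0,0,0,0.015]]'>/dev/null;python3 mz.py
python3 -m crank '[[0,0,0,0.015]]'>/dev/null;python3 mz.py
python3 -m crank '[[0,0,0,0.015]]'>/dev/null;python3 mz.py
python3 -m crank '[[0,0,0,0.01]]'>/dev/null;python3 mz.py
python3 - <<'E'
import numpy as np
k=np.array([1.432,1.511,1.551,1.591,1.631,1.671,1.711,1.751,1.791,1.831,1.871,1.911,1.939,1.97,2.0,2.03,2.06,2.09,2.12,2.15,2.18,2.21,2.24,2.269,2.299,2.328,2.359,2.389,2.419,2.449,2.479])
m=np.array([.17,.221,.121,.119,.215,.093,.203,.151,.138,.157,.169,.187,.143,.18,.182,.144,.156,.17,.204,.203,.187,.205,.225,.181,.191,.229,.16,.218,.297,.204,.274])
from scipy.optimize import curve_fit
f=lambda k,b,c:b+.192*np.maximum(k-c,0)
p,C=curve_fit(f,k,m,[.155,2.06]);print(p,np.sqrt(np.diag(C)))
E
python3 avg.py
```

```text
21.15 knob 2.494 Mz 0.243 F [ 3.3 -2.3  2.8] w 23.1
21.23 knob 2.509 Mz 0.259 F [ 2.9 -2.5  2.6] w 23.1
21.32 knob 2.525 Mz 0.272 F [ 2.7 -2.7  3.4] w 22.9
21.4 knob 2.54 Mz 0.251 F [ 2.8 -3.9  3.3] w 22.9
21.48 knob 2.551 Mz 0.229 F [ 3.8 -4.2  3. ] w 23.1
[0.1620625  2.03569774] [0.00834674 0.06249582]
t 22.28 p [ 0.6216 -0.2212  0.0587] yaw 109.05 knob 2.55 j6 -65.4
F [ 2.93 -4.45  2.88] M [-1.391 -0.888  0.209] sem 0.007 w 22.8
```

The fit puts pad contact at 2.04 ± 0.06 rad, so 2.55 rad gives about 12 N. The moment step agrees at about 11 N. I'll let go and lift straight up.

```bash
python3 -m crank '[[0,0,0,0],[0,0,0,0],[0,0,0,0],[0,0,0,0]]' 0.045
python3 -m crank '[[0,0,-0.01,0],[0,0,-0.02,0],[0,0,-0.03,0],[0,0,-0.03,0],[0,0,-0.03,0]]' >/dev/null
python3 go.py .45 -.1 .18 109
```

```text
time_s: 22.62
tcp_pos: [0.6197, -0.2198, 0.0571]
ee_rot: [[-0.326, 0.945, -0.004], [0.945, 0.326, 0.002], [0.003, -0.004, -1.0]]
wrist_force: [-0.0, -0.4, 0.2]
gripper_width: 0.468
t 23.03 p [ 0.6209 -0.2202  0.1801] yaw 109.06 z [-1.5e-03  4.0e-04 -1.0e+00] j6 -65.4 w 44.8
shift [ 0.1694 -0.1222  0.0004] turn rad 0.001
F [-0.13 -1.17 -0.51] M [-0.029 -0.092 -0.017]
```

```bash
python3 -m crank '[[0.03,-0.02,0,0],[0.03,-0.02,0,0],[0.03,-0.02,0,0],[0.03,-0.02,0,0],[0.03,-0.02,0,0]]' >/dev/null
python3 -m crank '[[0.03,-0.02,0,0],[0.03,-0.02,0,0],[0,0,0,0],[0,0,0,0],[0,0,0,0]]' >/dev/null
python3 go.py .45 -.1 .18 109
python3 - <<'E'
from h import *
c=grab("scene",13);crop(c,180,140,300,260,5,"s13.png");t=grab("top",13);crop(t,345,150,445,260,5,"t13.png")
C=np.array([.5428,-.1968,0]);a=np.radians(165.0);X=np.array([np.cos(a),np.sin(a),0]);Y=np.array([-X[1],X[0],0])
for n,c,b in(("scene",c,(220,200,250,220)),("top",t,(380,180,415,220))):
    h=cv2.cvtColor(c["pixels"],cv2.COLOR_RGB2HSV)
    mm=cv2.inRange(h,np.array((150,90,60)),np.array((179,255,255)));m=np.zeros_like(mm);m[b[1]:b[3],b[0]:b[2]]=mm[b[1]:b[3],b[0]:b[2]]
    k=max(cv2.findContours(m,0,1)[0],key=cv2.contourArea)
    q=np.array([onz(c,*p,.05)[:2] for p in k[:,0]],np.float32);print(n,cv2.minAreaRect(q*1000))
    M=cv2.moments(m);d=onz(c,M["m10"]/M["m00"],M["m01"]/M["m00"],.05)-C;print("hub in vice",d@X*1000,d@Y*1000)
for n,f,b in(("scene0","",(215,225,245,245)),("scene13","",(215,225,245,245)),("top0","",(395,160,420,190)),("top13","",(395,160,420,190))):
    c=load(n);h=cv2.cvtColor(c["pixels"],cv2.COLOR_RGB2HSV);m=cv2.inRange(h,np.array((20,110,90)),np.array((36,255,255)));z=np.argwhere(m[b[1]:b[3],b[0]:b[2]])
    if len(z): u=z.mean(0)+[b[1],b[0]];print(n,"mark",u,len(z),onz(c,u[1],u[0],.052))
E
```

```text
t 23.87 p [ 0.4212 -0.0676  0.1794] yaw 109.11 z [ 1.8e-03  2.0e-04 -1.0e+00] j6 -83.8 w 44.5
shift [-0.0401  0.0166 -0.0005] turn rad 0.002
F [-0.25  0.26 -0.03] M [ 0.009 -0.009 -0.007]
scene ((541.377685546875, -194.68008422851562), (51.18852615356445, 27.628522872924805), 78.20233154296875)
hub in vice 2.118362086514223 -2.545187307143429
top ((538.9124755859375, -195.3555908203125), (52.73642349243164, 29.582426071166992), 72.8084487915039)
hub in vice 3.9274332778411063 -0.3273175654862626
scene0 mark [234.  224.5] 6 [ 0.63490821 -0.23297811  0.052     ]
scene13 mark [234.  224.5] 6 [ 0.63490821 -0.23297811  0.052     ]
top0 mark [171.5 409. ] 2 [ 0.63878252 -0.23635887  0.052     ]
top13 mark [171.66666667 409.33333333] 3 [ 0.63832162 -0.23726586  0.052     ]
```

View pics/s13.png

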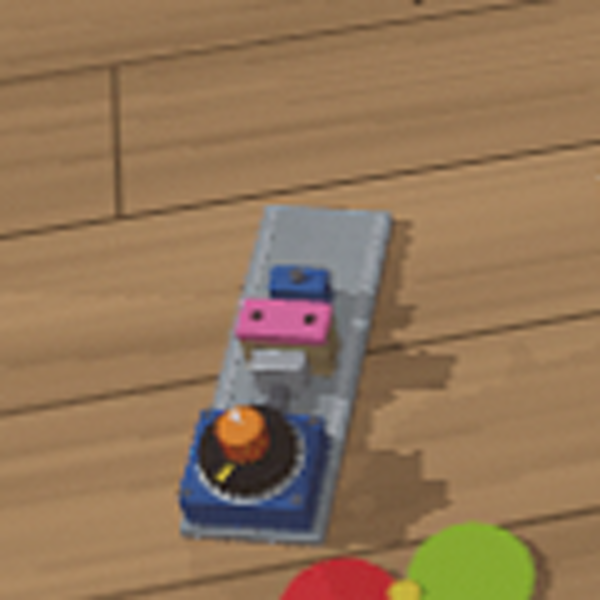

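View pics/t13.png

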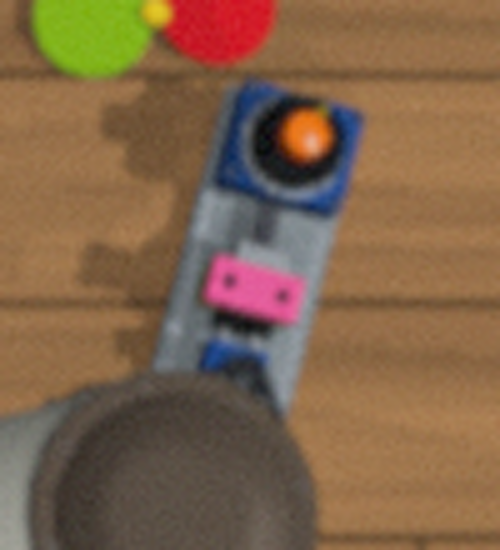

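The hub is at vice x ≈ +2 to +4 mm, and +2.4 mm is expected for 20.4 mm of jaw travel. That puts its far face about 3.9 mm past the pad's original position, so about 12 N. The ring mark is unchanged to within a pixel, and the gripper is clear of everything. I'll hand it in.

```bash
python3 -c "
from station import finish_job;print(finish_job())"
```

```text
the job is handed in; nothing more can be done
None
```

The pink hub is upright on the vice bed, nipped at about 12 N against the sprung fence. I gripped it by its ends, set it down at about (−9, −2) mm in the vice frame, and let go. I then turned only the orange knob about 2.55 rad clockwise, released it and backed off. The job was handed in at about 24 s; no verdict is reported.

**Nip:** three estimates agree. I did not measure the jaw force directly.
- **Knob angle:** fitting the moment readings puts pad contact at 2.04 ± 0.06 rad, which gives about 12 N at 2.55 rad.
- **Turning moment:** it rose from about 0.16 to 0.25 N m, or about 11 N.
- **Pad travel:** the hub's far face sits about 3.9 mm past where the pad started, or about 12 N.

**Last pictures:**
- **Hub position:** it is aligned with the jaws to within about 3°, which is as fine as the pictures resolve. The scene view puts it at vice x = 2.1 mm, y = −2.5 mm and the top view at x = 3.9 mm, y = −0.3 mm. That 2 mm gap is about the calibration error.
- **Ring mark:** same pixel as at the start in the scene view, and within half a pixel in the top view.
- **Other things on the table:** nothing was touched as far as I saw, but I did not measure each one at the end.

**Disagreement with the brief:** the vice's x axis lies about 15° from world −x in the pictures, not within 0.35 rad of +y. I followed the pictures, and the measured bed size, jaw and dial positions all fitted that.

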